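# Move a hung LED driver over the rail stop and dock it on the next rail

### The arm

A 7-joint arm with a two-finger parallel gripper is mounted at the origin on a cart in front of the work surface, level with it; the furniture and walls round the work are solid. World frame = base frame: x ahead of the robot, y to its left, z up, the work surface at z = 0. Lengths are in m, angles in degrees, forces in N, time in s.
With the tool pointing down it reaches from about 0.425 to 0.875 m from the base axis. Payload 4.7 kg.
Tool frame: the origin (TCP) lies between the finger pads; the fingertips stand 17 mm ahead of it and the grasp point (between the pads) lies 2 mm behind it; z points along the fingers, y is the line along which they close (so a half turn about z gives the same grasp; the last joint's range is limited). The gripper opens to 87 mm and grips with 3 to 60 N. Pads are 19 mm wide; open, the fingers measure 117 mm over their backs; the gripper's body (75 mm by 190 mm) begins 51 mm behind the grasp point.
Start: joints at [67.5, 18.392, -4.016, 83.108, 1.295, 78.541, -3.26], TCP at [0.257, -0.597, 0.216] pointing down, gripper open.
Joint ranges: [-163.93, 163.93], [-17.29, 119.83], [-79.2, 71.16], [3.27, 140.29], [-89.18, 269.18], [5.43, 117.66], [-154.24, 154.24]. Speed limits (degrees/s): [147.25, 147.25, 180, 180, 180, 180, 180].

### API

Orientations are given as [roll, pitch, yaw] about the fixed x, y, z axes, in that order (R = Rz(yaw) Ry(pitch) Rx(roll)).
In Python, from cell import env, cams gives the robot as it stands.
- The arm moves only by the shell command python3 -m pendant 'ROWS' [FORCE]. ROWS is JSON, a list of rows, each an object of numbers: "tx", "ty", "tz": the shift along the tool's x, y, z each as a share of 0.05 m, from -1 to 1; "spin": the turn about the tool's z as a share of 4 degrees, from -1 to 1; "claw": the closure, from 0 (fully open) to 1 (shut). A call has 1 to 10 rows; each row shifts and turns the commanded pose from where the row before left it, along the tool's axes as they then stand; what a row does not reach is not made up. A row lasts 1/8 s, in which the tool goes at most 62.5 mm and 10.7 degrees, less where a joint would pass 70% of its speed; a pose out of reach is approached as far as the arm can. A call with a number of a shift or a turn outside -1 to 1 is refused whole. A call with a gripper value outside its range is refused whole. The fingers move at their own pace and stop on an object; FORCE is the grip in N (left out, the last holds). Time passes only in rows, so rows that do not move let the fingers close. It gives the time, the measured TCP pose, the force, the opening and the grip force at its end, in the units of the state.
- env.get_obs(): the state, without advancing time (a new reading comes with each control period).
- cams.read_camera(name): name is "scene" or "side" or "wrist"; returns the picture (400x640x3 uint8, red, green, blue); there is no depth.
- cams.camera_info(name): a dict with "fx", "fy", "cx", "cy" (pixels), "rvec" (rotation vector, rad) and "tvec" (3), from world to camera coordinates, as OpenCV has them. Camera axes: x right, y down, z forward; pixel columns grow to the right and rows downward; lengths in m; the calibration is good to about 2 mm. A picture is of the moment at which its call begins: read the wrist's pose just before it. camera_info takes no time and is no camera call; for the wrist camera it gives the pose at the moment of the call.
- env.sign_off(): hands the job in; it is judged then, once.
The state is a dict: "time_s": time; "qpos": joint angles; "joint_velocities": joint speeds; "effort": joint torques, N m; "tool_pos": TCP position; "tool_rot": TCP orientation; "force": force on the tool from outside, world axes, zero at the start; "wrist_torque": the same for the moment, N m; "grip_width": finger opening in m; "grasp_force": force on a finger pad.
Only numpy, scipy, OpenCV 4.12 (cv2) and the standard library are available. Lean on these libraries where they do the work, as an engineer would, in place of code of your own. Each camera call takes 0.05 s, during which the arm holds its last target. There are 200 camera calls.

### The job

Bring the hanger that carries the LED driver from the right-hand rail to the docking head on the left-hand rail: slide it to the loading gap at the end of its rail, lift it over the end stop, set it on the next rail in that rail's loading gap, and slide it on until it has pushed the docking head's plunger in and the spring latch has snapped shut behind its pin, so that it stays docked when you let go. Feel your way along and force nothing against rails, stops or docking head, and leave the spare empty hanger and the other things on the bench where they are.

Things in the scene. Friction and masses are not known exactly. Their poses are not given: they have to be found in the camera images.
- hanger_grip (a point): Centre of the grip of the hanger to move: a black block, 16 mm along the rail, 28 mm across it, 36 mm tall, on a 12 mm stem 22 mm tall; best gripped from above with the fingers closing along the rail. y = direction of travel (right-hand rail to left-hand rail), z = up. The hanger is one rigid piece of about 0.5 kg. The rail's top is 50 mm below this point.
- hanger_shoe (a point): Middle of the running face of the hanger's aluminium shoe, 50 mm under the grip's centre; it sits on the rail's top. The shoe is 44 mm long (y, 22 each way), 26 mm wide, its top 10 mm above this point. Its sides reach 12 mm below it and end in two inward lips, 9 mm apart, that run under the rail's bulb, so it lifts off only in a loading gap.
- hanger_load (a point): Centre of the load under the hanger: a grey ribbed LED driver, 97 mm along the rail, 58 mm across, 66 mm tall, under a 60 x 92 x 4 mm plate. The plate's top is 70 mm below the rail's top: it can rise 44 mm before it meets the rail. It hangs by a strap (24 mm wide, 10 to 13 mm from the middle line) that must pass rails and stops on the robot's side: do not cut corners there.
- hanger_pin (a point): Middle of the upright latch pin, 8 mm thick and 16 mm tall, that stands off the robot's side of the shoe, 18.5 mm from the rail's middle line and 10 mm ahead of the shoe's middle. The docking head's latch snaps shut behind it.
- rail_a: Right-hand rail on two posts (fixed). Origin: middle of its loading gap, on the rail's top, 205 mm above the bench; y along the rail towards the left-hand rail, z up. 5 mm steel web, 24 mm deep, with a 16 mm wide, 5 mm deep bulb along its top (2 mm play for the shoe). From y = -26 to +26 mm (the gap) the bulb is cut away: a shoe wholly in the gap lifts straight off.
- stop_a (a point): Inner face of the end stop of the right-hand rail, at the rail's top, on its middle line. The stop is 6 mm thick, rises 6 mm above the rail's top and reaches 4 mm to the robot's side and 13 mm to the far side. A shoe that touches it has its middle 22 mm before this point and is wholly in the gap. The shoe's lips, 12 mm below its running face, pass over the stop when lifted by more than 18 mm.
- rail_b: Left-hand rail on two posts (fixed), same section and height. Origin: middle of its loading gap, on the rail's top; y along the rail away from the right-hand rail, z up. The gap runs from y = -30 to +30 mm, where the bulb begins. Farther on a docking head is clamped on it; its free plunger tip lies anywhere from y = +80 to +170 mm: this is not measured but must be felt (or seen).
- stop_b (a point): Inner face of the end stop at the near end of the left-hand rail, at the rail's top, on its middle line, 30 mm before the gap's middle. Same shape as the other stop; the hanger is lifted over it too.
- plunger (a joint): Sprung plunger, 9 mm thick, of the docking head (aluminium block, top 15.5 mm above the rail's top, face 12 mm behind the plunger's free tip). 0 = out, grows to 0.007 m as the shoe's leading end pushes it in along the rail (2.4 N at first, 5.2 N fully in, then hard). A latched hanger holds it in by 3 to 6 mm.
- latch (a joint): Sprung bolt of the docking head, in a dark housing on the robot's side: 0 = shut, grows to 0.013 m as the hanger's pin pushes past its slope. It snaps to 0 behind the pin when the plunger is in by 5 mm; until then the push along the rail is 3 to 8 N, and up to 7 N more by friction if the weight rests on the rail. 2 mm farther the plunger is fully in and the push rises steeply: stop there.
- spare_grip (a point): Centre of the grip of the spare hanger: the same but empty, with no driver under its plate, parked near the blind end of the right-hand rail. Leave it there.
- screwdriver: Screwdriver with a red handle, 220 mm, lying on the bench in front of the left-hand rail. Bystander. Origin: middle of its underside.
- side_cutter: Side cutters with dark grips, 140 mm, lying on the bench in front of the right-hand rail. Bystander. Origin: middle of its underside.
- tape_measure: Tape measure, 32 x 71 x 61 mm, on the bench behind the right-hand rail. Bystander. Origin: middle of its underside.
- tub: Round tub of small hardware, 68 mm wide, 36 mm tall, on the bench behind the left-hand rail. Bystander. Origin: middle of its underside.

How it is judged:
By the outcome, as a careful person would: the job done as asked, in the order asked, and still so for the second after the job is handed in, with the robot touching nothing.
It also fails if it takes over 58 s, if anything falls off the work surface, if the arm or the gripper's body presses on something with over 40 N, if the wrist force passes 120 N, or if a joint passes its speed limit or range.

## Working session

There is one attempt and no reset: what is moved stays moved. The work goes in short steps, Python scripts to look and compute and a shell command to move; the robot and the scene stay as the last step left them, time stands still between calls to the robot, and variables do not carry over. Pictures are saved under pics/ and viewed, at most 10 in all, crops included, and the job is handed in when it is done.

```bash
mkdir -p pics; ls; python3 - <<'E'
from cell import env,cams
import cv2
o=env.get_obs();print({k:o[k] for k in('time_s','tool_pos','tool_rot','force','grip_width')})
for n in("scene","side"):
    im=cams.read_camera(n);cv2.imwrite(f"pics/{n}0.png",im[:,:,::-1]);i=cams.camera_info(n);print(n,i)
E
```

```text
pics
{'time_s': 0.0, 'tool_pos': array([ 0.2568896 , -0.59645526,  0.21467465]), 'tool_rot': array([-1.79889999e+02,  6.33399530e-03,  2.33069757e+01]), 'force': array([ 0.83591748, -0.04544641,  0.57344835]), 'grip_width': 0.08689836889060029}
scene {'fx': 433.9050963128854, 'fy': 433.9050963128854, 'cx': 314.4227291014048, 'cy': 205.51493882895818, 'rvec': array([ 0.68590861, -2.65777264,  1.04638063]), 'tvec': array([0.39679137, 0.32120828, 0.96578491])}
side {'fx': 493.21130157102266, 'fy': 493.21130157102266, 'cx': 324.549435705754, 'cy': 198.9871059520136, 'rvec': array([ 0.21904782, -2.55055459,  1.620886  ]), 'tvec': array([0.48716538, 0.2237739 , 1.33449681])}
```

View pics/scene0.png

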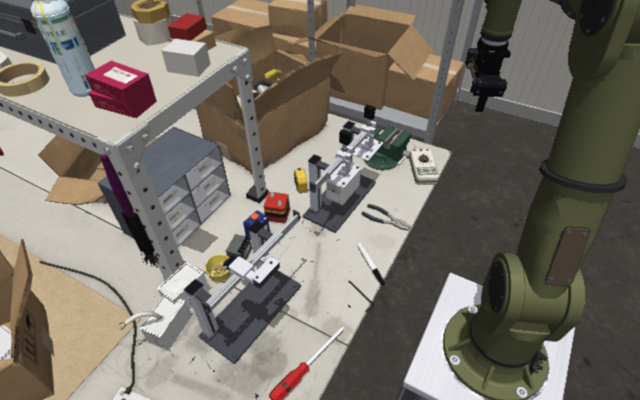

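View pics/side0.png

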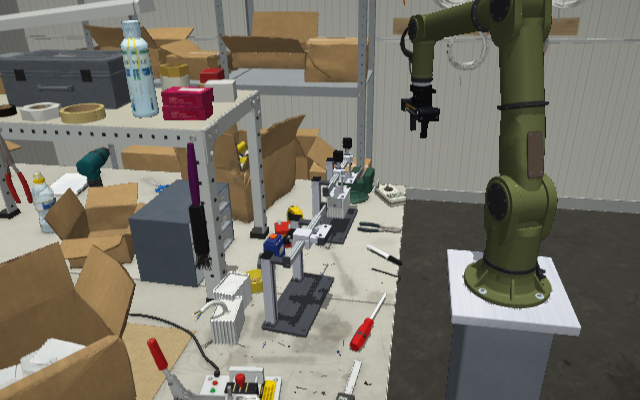

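The scene view shows the right-hand rail with black grips near (346,133) and (370,113), and the left rail from about (297,215) to (195,300). I'll zoom in.

```bash
python3 - <<'E'
import cv2,numpy as np
a=cv2.imread("pics/scene0.png");b=cv2.imread("pics/side0.png")
c=cv2.resize(a[90:240,290:410],None,fx=4,fy=4,interpolation=cv2.INTER_CUBIC)
d=cv2.resize(a[200:340,190:310],None,fx=2.6,fy=2.6,interpolation=cv2.INTER_CUBIC)
o=np.zeros((600,800,3),np.uint8);o[:,:480]=c;o[:364,484:484+312]=d
cv2.imwrite("pics/crop0.png",o)
E
```

```text
(no output)
```

View pics/crop0.png

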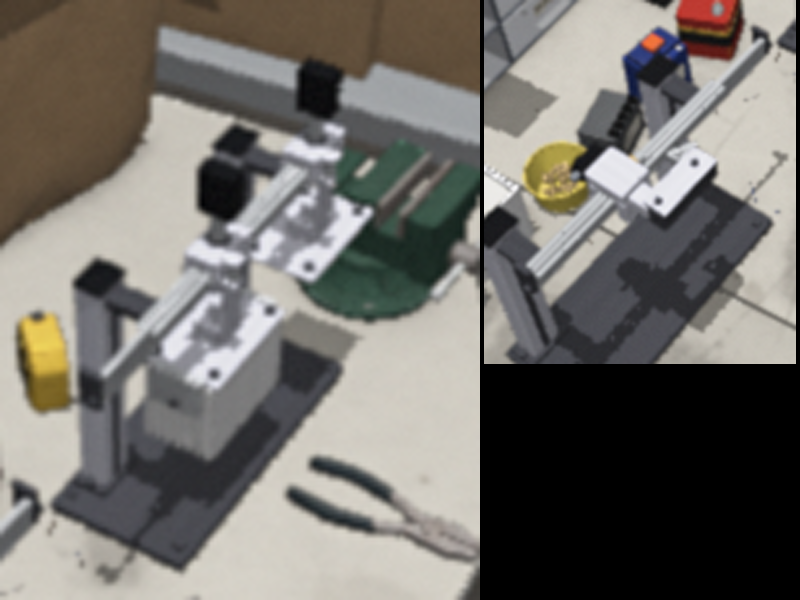

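The crop shows the loaded hanger's grip at scene pixel (346,136), the spare at (370,112), stop A about (313,187), stop B about (296,215), and the docking head's block about (241,266).

```bash
cat > h.py <<'E'
import cv2,numpy as np
from cell import env,cams
def ray(i,u,v,z):
    R=cv2.Rodrigues(np.array(i['rvec'],float))[0];t=np.array(i['tvec'],float)
    d=R.T@[(u-i['cx'])/i['fx'],(v-i['cy'])/i['fy'],1];c=-R.T@t
    return c+d*(z-c[2])/d[2]
def proj(i,P):
    K=np.array([[i['fx'],0,i['cx']],[0,i['fy'],i['cy']],[0,0,1]])
    return cv2.projectPoints(np.array(P,float).reshape(-1,1,3),np.array(i['rvec'],float),np.array(i['tvec'],float),K,None)[0].reshape(-1,2)
E
python3 - <<'E'
from h import *
i=cams.camera_info("scene")
np.set_printoptions(precision=4,suppress=True)
for n,u,v,z in[("grip",345.7,136.2,.255),("spare",370,112,.255),("stopA",314,186,.205),("stopB",296.2,214.6,.208),("railBend",207.7,303.8,.205),("head",241,266,.2205),("scr",305,365,.01),("cut",385,215,.005)]:print(n,ray(i,u,v,z))
print(cams.camera_info("wrist"))
E
```

```text
grip [ 0.4918 -0.2347  0.255 ]
spare [ 0.4813 -0.3586  0.255 ]
stopA [ 0.5    -0.0851  0.205 ]
stopB [0.4885 0.0167 0.208 ]
railBend [0.5205 0.2908 0.205 ]
head [0.5079 0.197  0.2205]
scr [0.3461 0.2354 0.01  ]
cut [ 0.3673 -0.2552  0.005 ]
{'fx': 358.6188553760729, 'fy': 358.6188553760729, 'cx': 317.311914377698, 'cy': 197.31080852590904, 'rvec': array([-2.4272,  1.5972,  0.2205]), 'tvec': array([-0.6487, -0.033 ,  0.3896])}
```

```bash
python3 -m pendant '[{"tz":-0.53,"spin":0.975},{"tz":-0.53,"spin":0.975},{"tz":-0.53,"spin":0.975},{"tz":-0.53,"spin":0.975},{"tz":-0.53,"spin":0.975},{"tz":-0.53,"spin":0.975},{"tz":-0.53,"spin":0.975}]'
python3 -m pendant '[{"tx":0.46,"ty":-0.83},{"tx":0.46,"ty":-0.83},{"tx":0.46,"ty":-0.83},{"tx":0.46,"ty":-0.83},{"tx":0.46,"ty":-0.83},{"tx":0.46,"ty":-0.83},{"tx":0.46,"ty":-0.83},{"tx":0.46,"ty":-0.83},{"tx":0.46,"ty":-0.83},{}]'
python3 - <<'E'
from h import *
o=env.get_obs();print(o['tool_pos'],o['tool_rot'],o['time_s'])
i=cams.camera_info("wrist");im=cams.read_camera("wrist");cv2.imwrite("pics/w1.png",im[:,:,::-1])
R=cv2.Rodrigues(i['rvec'])[0];print(-R.T@i['tvec'],R[2]);np.savez("w1.npz",rvec=i['rvec'],tvec=i['tvec'])
E
```

```text
[ 0.25695312 -0.59649024  0.21478706] [-1.79900642e+02  5.21841995e-03  2.33092990e+01] 0.1
[ 0.32409765 -0.56699404  0.38355292] [-0.24813093 -0.10611659 -0.96289683]invalid input at $[0]: expected keys tx, ty, tz, spin, claw
invalid input at $[0]: expected keys tx, ty, tz, spin, claw
```

View pics/w1.png

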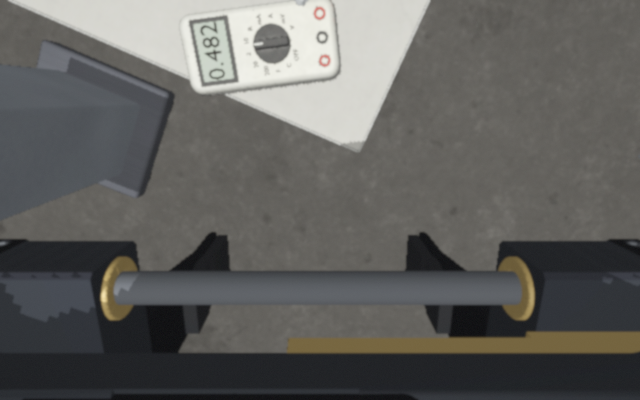

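The rows were refused because every key is required, so the arm hasn't moved. The picture shows only the start view: multimeter at (265,45), fingers at the bottom.

```bash
python3 -m pendant '[{"tx":0,"ty":0,"tz":-0.53,"spin":0.975,"claw":0},{"tx":0,"ty":0,"tz":-0.53,"spin":0.975,"claw":0},{"tx":0,"ty":0,"tz":-0.53,"spin":0.975,"claw":0},{"tx":0,"ty":0,"tz":-0.53,"spin":0.975,"claw":0},{"tx":0,"ty":0,"tz":-0.53,"spin":0.975,"claw":0},{"tx":0,"ty":0,"tz":-0.53,"spin":0.975,"claw":0},{"tx":0,"ty":0,"tz":-0.53,"spin":0.975,"claw":0}]'
python3 -m pendant '[{"tx":0.46,"ty":-0.83,"tz":0,"spin":0,"claw":0},{"tx":0.46,"ty":-0.83,"tz":0,"spin":0,"claw":0},{"tx":0.46,"ty":-0.83,"tz":0,"spin":0,"claw":0},{"tx":0.46,"ty":-0.83,"tz":0,"spin":0,"claw":0},{"tx":0.46,"ty":-0.83,"tz":0,"spin":0,"claw":0},{"tx":0.46,"ty":-0.83,"tz":0,"spin":0,"claw":0},{"tx":0.46,"ty":-0.83,"tz":0,"spin":0,"claw":0},{"tx":0.46,"ty":-0.83,"tz":0,"spin":0,"claw":0},{"tx":0.46,"ty":-0.83,"tz":0,"spin":0,"claw":0},{"tx":0,"ty":0,"tz":0,"spin":0,"claw":0}]'
python3 - <<'E'
from h import *
o=env.get_obs();print(o['tool_pos'],o['tool_rot'],o['time_s'])
i=cams.camera_info("wrist");im=cams.read_camera("wrist");cv2.imwrite("pics/w2.png",im[:,:,::-1])
np.savez("w2.npz",**i)
E
```

```text
time_s: 1.02
tool_pos: [0.2571, -0.5968, 0.4017]
tool_rot: [-180.0, 0.0, -4.1]
force: [-0.2, -0.6, 0.4]
grip_width: 0.0868
grasp_force: 0.0
time_s: 2.28
tool_pos: [0.4918, -0.2339, 0.4011]
tool_rot: [-179.9, -0.0, -3.5]
force: [-0.6, -0.1, -1.0]
grip_width: 0.0868
grasp_force: 0.0
[ 0.49182683 -0.23389304  0.40107004] [-1.79892795e+02 -2.47427396e-02 -3.49247427e+00] 2.275
```

View pics/w2.png

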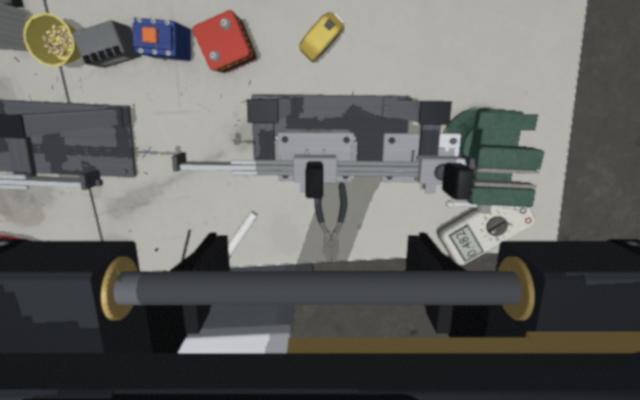

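The wrist view from above shows rail A from the stop at (180,162) to about (430,170), the hanger's grip at (314,180), the spare's at (457,181), and rail B's stop at (90,180). I'll upscale the crop for accuracy.

```bash
python3 - <<'E'
import cv2,numpy as np
a=cv2.imread("pics/w2.png")
f=lambda c,s:cv2.resize(c,None,fx=s,fy=s,interpolation=cv2.INTER_CUBIC)
o=np.zeros((520,800,3),np.uint8)
o[:250,:800]=f(a[145:195,0:160],5)
o[255:515,:780]=f(a[140:205,165:360],4)
cv2.imwrite("pics/crop2.png",o)
E
```

```text
(no output)
```

View pics/crop2.png

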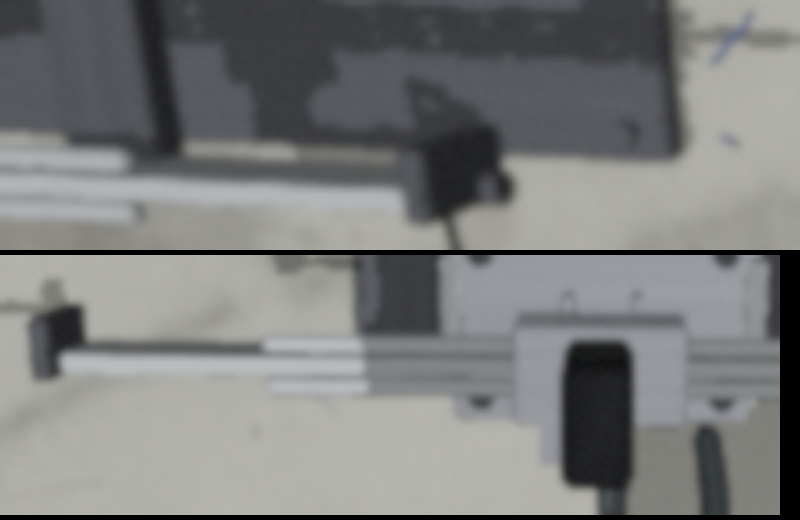

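The crops give rail A's stop inner face at (180.5,166.8), its bulb start at (231.5,167.5) and web at (350,168); grip top face centre at (314.5,183.8); rail B's stop inner face at (80.4,185), its bulb start at (26.6,182).

```bash
python3 - <<'E'
from h import *
np.set_printoptions(precision=4,suppress=True)
i=dict(np.load("w2.npz"))
for n,u,v,z in[("grip",314.5,183.75,.273),("shoe",315,168,.215),("stopA",180.5,166.75,.205),("bulbA",231.5,167.5,.205),("webA",350,168,.205),("stopB",80.4,185,.205),("bulbB",26.6,182,.205),("web0",0,181.5,.205)]:print(n,ray(i,u,v,z))
E
```

```text
grip [ 0.494  -0.2311  0.273 ]
shoe [ 0.4964 -0.2312  0.215 ]
stopA [ 0.5042 -0.0926  0.205 ]
bulbA [ 0.5003 -0.145   0.205 ]
webA [ 0.4923 -0.2671  0.205 ]
stopB [0.4914 0.0153 0.205 ]
bulbB [0.498  0.0707 0.205 ]
web0 [0.5002 0.0983 0.205 ]
```

```bash
python3 -m pendant '[{"tx":0.05,"ty":-0.058,"tz":0.74,"spin":0.1,"claw":0},{"tx":0,"ty":0,"tz":0.74,"spin":0,"claw":0},{"tx":0,"ty":0,"tz":0.74,"spin":0,"claw":0},{"tx":0,"ty":0,"tz":0.74,"spin":0,"claw":0},{"tx":0,"ty":0,"tz":0,"spin":0,"claw":0},{"tx":0,"ty":0,"tz":0,"spin":0,"claw":0}]'
python3 - <<'E'
from h import *
im=cams.read_camera("wrist");cv2.imwrite("pics/w3.png",im[:,:,::-1])
E
```

```text
time_s: 3.08
tool_pos: [0.4926, -0.2373, 0.2548]
tool_rot: [179.9, -0.1, -4.5]
force: [0.4, -0.2, 0.9]
grip_width: 0.0871
grasp_force: 0.0
```

View pics/w3.png

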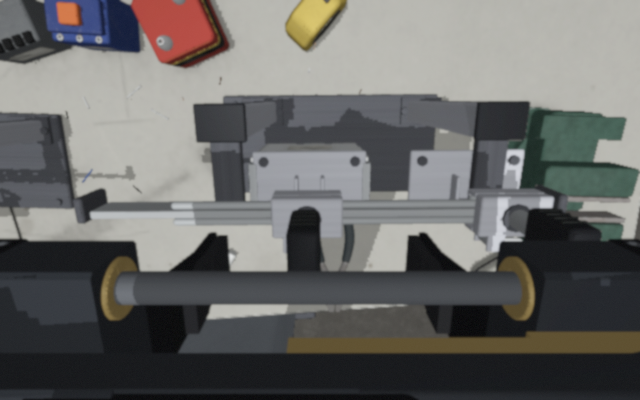

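The wrist view shows the grip at column 304, against a finger midpoint of about 317. That puts it about 6 mm further left, which matches the estimate, so I'll correct and close gently.

```bash
python3 -m pendant '[{"tx":0.04,"ty":-0.12,"tz":0.03,"spin":-0.15,"claw":0},{"tx":0,"ty":0,"tz":0,"spin":0,"claw":0},{"tx":0,"ty":0,"tz":0,"spin":0,"claw":0},{"tx":0,"ty":0,"tz":0,"spin":0,"claw":0.4}]' 8
python3 -m pendant '[{"tx":0,"ty":0,"tz":0,"spin":0,"claw":0.6},{"tx":0,"ty":0,"tz":0,"spin":0,"claw":0.7},{"tx":0,"ty":0,"tz":0,"spin":0,"claw":1},{"tx":0,"ty":0,"tz":0,"spin":0,"claw":1},{"tx":0,"ty":0,"tz":0,"spin":0,"claw":1}]' 8
```

```text
time_s: 3.62
tool_pos: [0.4948, -0.2303, 0.2519]
tool_rot: [180.0, -0.0, -3.8]
force: [0.8, 0.3, -0.3]
grip_width: 0.0823
grasp_force: 0.0
time_s: 4.25
tool_pos: [0.4948, -0.2302, 0.2517]
tool_rot: [180.0, -0.0, -3.8]
force: [0.2, 0.3, 0.2]
grip_width: 0.0352
grasp_force: 0.0
```

```bash
python3 -m pendant '[{"tx":0,"ty":0,"tz":0,"spin":0,"claw":1},{"tx":0,"ty":0,"tz":0,"spin":0,"claw":1},{"tx":0,"ty":0,"tz":0,"spin":0,"claw":1},{"tx":0,"ty":0,"tz":0,"spin":0,"claw":1}]' 8
python3 -m pendant '[{"tx":0,"ty":0,"tz":0,"spin":0,"claw":1},{"tx":0,"ty":0,"tz":0,"spin":0,"claw":1}]' 35
```

```text
time_s: 4.75
tool_pos: [0.4948, -0.2305, 0.2518]
tool_rot: [180.0, -0.0, -3.8]
force: [-1.0, -0.8, 0.4]
grip_width: 0.0162
grasp_force: 8.0
time_s: 5.0
tool_pos: [0.4948, -0.2305, 0.2518]
tool_rot: [180.0, -0.0, -3.8]
force: [0.4, -1.0, -0.1]
grip_width: 0.016
grasp_force: 35.0
```

```bash
python3 -m pendant '[{"tx":0,"ty":-0.1,"tz":-0.01,"spin":0,"claw":1},{"tx":0,"ty":-0.2,"tz":0,"spin":0,"claw":1},{"tx":0,"ty":-0.2,"tz":0,"spin":0,"claw":1}]'
python3 -m pendant '[{"tx":0,"ty":-0.2,"tz":0,"spin":0,"claw":1},{"tx":0,"ty":-0.2,"tz":0,"spin":0,"claw":1},{"tx":0,"ty":-0.2,"tz":0,"spin":0,"claw":1}]'
```

```text
time_s: 5.38
tool_pos: [0.4963, -0.2039, 0.2518]
tool_rot: [-180.0, 0.0, -3.7]
force: [0.3, -0.4, -4.0]
grip_width: 0.0159
grasp_force: 35.0
time_s: 5.75
tool_pos: [0.4983, -0.1741, 0.2519]
tool_rot: [-180.0, 0.0, -3.8]
force: [-0.6, -0.6, -4.9]
grip_width: 0.0155
grasp_force: 35.0
```

```bash
python3 -m pendant '[{"tx":0,"ty":-0.2,"tz":0,"spin":0,"claw":1},{"tx":0,"ty":-0.2,"tz":0,"spin":0,"claw":1},{"tx":0,"ty":-0.2,"tz":0,"spin":0,"claw":1},{"tx":0,"ty":-0.2,"tz":0,"spin":0,"claw":1},{"tx":0,"ty":-0.16,"tz":0,"spin":0,"claw":1},{"tx":0,"ty":0,"tz":0,"spin":0,"claw":1}]'
python3 -m pendant '[{"tx":0,"ty":-0.04,"tz":0,"spin":0,"claw":1},{"tx":0,"ty":-0.04,"tz":0,"spin":0,"claw":1},{"tx":0,"ty":-0.04,"tz":0,"spin":0,"claw":1}]'
```

```text
time_s: 6.5
tool_pos: [0.5018, -0.1265, 0.2523]
tool_rot: [-180.0, -0.0, -3.7]
force: [0.3, -0.4, -4.8]
grip_width: 0.0161
grasp_force: 35.0
time_s: 6.88
tool_pos: [0.502, -0.1216, 0.2522]
tool_rot: [180.0, 0.0, -3.8]
force: [0.5, 0.1, -5.2]
grip_width: 0.0158
grasp_force: 35.0
```

```bash
for k in 1; do python3 -m pendant '[{"tx":0,"ty":-0.03,"tz":0,"spin":0,"claw":1},{"tx":0,"ty":-0.03,"tz":0,"spin":0,"claw":1},{"tx":0,"ty":-0.03,"tz":0,"spin":0,"claw":1}]'; python3 -m pendant '[{"tx":0,"ty":-0.02,"tz":0,"spin":0,"claw":1},{"tx":0,"ty":-0.02,"tz":0,"spin":0,"claw":1}]';python3 -m pendant '[{"tx":0,"ty":-0.02,"tz":0,"spin":0,"claw":1},{"tx":0,"ty":0,"tz":0,"spin":0,"claw":1}]';done
```

```text
time_s: 7.25
tool_pos: [0.5023, -0.1169, 0.2522]
tool_rot: [180.0, 0.0, -3.8]
force: [-0.5, 0.2, -4.8]
grip_width: 0.0156
grasp_force: 35.0
time_s: 7.5
tool_pos: [0.5025, -0.1149, 0.2522]
tool_rot: [180.0, 0.0, -3.8]
force: [0.8, -0.5, -5.6]
grip_width: 0.0155
grasp_force: 35.0
time_s: 7.75
tool_pos: [0.5025, -0.1139, 0.2523]
tool_rot: [180.0, -0.0, -3.8]
force: [0.5, -0.4, -4.7]
grip_width: 0.0155
grasp_force: 35.0
```

```bash
python3 -m pendant '[{"tx":0,"ty":-0.02,"tz":0,"spin":0,"claw":1},{"tx":0,"ty":0,"tz":0,"spin":0,"claw":1}]';python3 -m pendant '[{"tx":0,"ty":-0.02,"tz":0,"spin":0,"claw":1},{"tx":0,"ty":0,"tz":0,"spin":0,"claw":1}]'
```

```text
time_s: 8.0
tool_pos: [0.5025, -0.1133, 0.2522]
tool_rot: [180.0, 0.0, -3.8]
force: [-0.9, -0.1, -4.6]
grip_width: 0.0159
grasp_force: 35.0
time_s: 8.25
tool_pos: [0.5025, -0.1131, 0.2523]
tool_rot: [179.9, -0.0, -3.8]
force: [-0.1, -3.2, -4.8]
grip_width: 0.0158
grasp_force: 35.0
```

Contact with stop A at y=-0.1131 (3 N). I'll back off to the middle of the gap and lift slowly.

```bash
python3 -m pendant '[{"tx":0,"ty":0.09,"tz":0,"spin":0,"claw":1},{"tx":0,"ty":0,"tz":0,"spin":0,"claw":1},{"tx":0,"ty":0,"tz":-0.06,"spin":0,"claw":1},{"tx":0,"ty":0,"tz":-0.06,"spin":0,"claw":1}]';python3 -m pendant '[{"tx":0,"ty":0,"tz":-0.08,"spin":0,"claw":1},{"tx":0,"ty":0,"tz":-0.08,"spin":0,"claw":1},{"tx":0,"ty":0,"tz":-0.08,"spin":0,"claw":1},{"tx":0,"ty":0,"tz":0,"spin":0,"claw":1}]'
```

```text
time_s: 8.75
tool_pos: [0.5025, -0.1161, 0.2585]
tool_rot: [-180.0, -0.0, -3.8]
force: [-1.0, -0.8, -5.1]
grip_width: 0.0155
grasp_force: 35.0
time_s: 9.25
tool_pos: [0.5026, -0.1165, 0.2707]
tool_rot: [180.0, -0.0, -3.8]
force: [-0.0, 0.2, -4.6]
grip_width: 0.0159
grasp_force: 35.0
```

```bash
python3 -m pendant '[{"tx":0,"ty":0,"tz":-0.12,"spin":0,"claw":1},{"tx":0,"ty":0,"tz":-0.12,"spin":0,"claw":1},{"tx":0,"ty":-0.2,"tz":0,"spin":0,"claw":1},{"tx":0,"ty":-0.2,"tz":0,"spin":0,"claw":1},{"tx":-0.07,"ty":-0.2,"tz":0,"spin":0,"claw":1},{"tx":0,"ty":0,"tz":0,"spin":0,"claw":1}]';python3 -m pendant '[{"tx":-0.075,"ty":-0.22,"tz":0,"spin":0,"claw":1},{"tx":-0.075,"ty":-0.22,"tz":0,"spin":0,"claw":1},{"tx":-0.075,"ty":-0.22,"tz":0,"spin":0,"claw":1},{"tx":-0.075,"ty":-0.22,"tz":0,"spin":0,"claw":1},{"tx":-0.075,"ty":-0.22,"tz":0,"spin":0,"claw":1},{"tx":0,"ty":0,"tz":0,"spin":0.75,"claw":1},{"tx":0,"ty":0,"tz":0,"spin":0,"claw":1},{"tx":0,"ty":0,"tz":0,"spin":0,"claw":1}]'
python3 - <<'E'
from h import *
o=env.get_obs();print(o['tool_pos'],o['tool_rot'],o['force'])
i=cams.camera_info("wrist");im=cams.read_camera("wrist");np.savez("w4.npz",**i)
cv2.imwrite("pics/w4.png",im[:,:,::-1]); cv2.imwrite("pics/w4v.png",cv2.resize(im[100:350,:400,::-1],None,fx=2,fy=2,interpolation=cv2.INTER_CUBIC))
E
```

```text
time_s: 10.0
tool_pos: [0.5006, -0.0846, 0.2822]
tool_rot: [-180.0, 0.0, -3.6]
force: [-0.1, -1.3, -4.9]
grip_width: 0.016
grasp_force: 35.0
time_s: 11.0
tool_pos: [0.4857, -0.0302, 0.2822]
tool_rot: [180.0, 0.0, -6.8]
force: [-0.7, -0.5, -4.7]
grip_width: 0.016
grasp_force: 35.0
[ 0.48571999 -0.03020866  0.28221411] [ 1.79992157e+02  2.75967973e-03 -6.75711244e+00] [-0.69509748 -0.48622288 -4.66201939]
```

View pics/w4v.png

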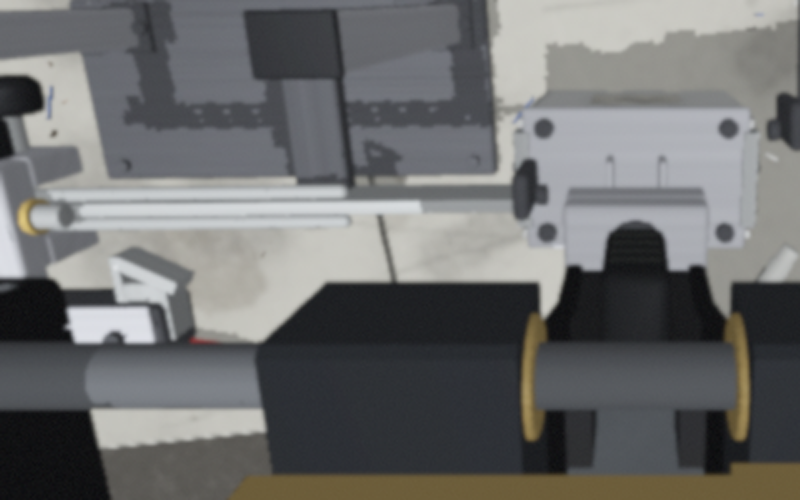

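The view shows rail B's bulb start at (174,203), the web at (40,204), the stop's left edge at about (257.5,195), and the plunger tip at about (37,207). The load and shoe stand clear in front of stop B.

```bash
python3 - <<'E'
from h import *
np.set_printoptions(precision=4,suppress=True)
i=dict(np.load("w4.npz"))
P={}
for n,u,v,z in[("bulb",174,203,.205),("web",40,204.2,.205),("stop",257.5,192,.211),("tip",37,207.5,.212),("shoe",318,210,.215+.0305)]:
    P[n]=ray(i,u,v,z);print(n,P[n])
d=P['web']-P['bulb'];a=np.arctan2(d[0],d[1]);print(np.degrees(a))
D=np.array([np.sin(a),np.cos(a),0]);print("gap mid",P['bulb']-.03*D, 'tip from gap',(P['tip']-P['bulb'])@D+.03)
E
```

```text
bulb [0.4978 0.0718 0.205 ]
web [0.5083 0.1672 0.205 ]
stop [0.5003 0.01   0.211 ]
tip [0.5076 0.1642 0.212 ]
shoe [ 0.4933 -0.0312  0.2455]
6.247638834770029
gap mid [0.4946 0.042  0.205 ] tip from gap 0.12291155078452257
```

```bash
python3 -m pendant '[{"tx":0.006,"ty":-0.2,"tz":0,"spin":-0.04,"claw":1},{"tx":0,"ty":-0.2,"tz":0,"spin":0,"claw":1},{"tx":0,"ty":-0.2,"tz":0,"spin":0,"claw":1},{"tx":0,"ty":-0.2,"tz":0,"spin":0,"claw":1},{"tx":0,"ty":-0.2,"tz":0,"spin":0,"claw":1}]'
python3 -m pendant '[{"tx":0,"ty":-0.2,"tz":0,"spin":0,"claw":1},{"tx":0,"ty":-0.2,"tz":0,"spin":0,"claw":1},{"tx":0,"ty":-0.05,"tz":0,"spin":0,"claw":1},{"tx":0,"ty":0,"tz":0,"spin":0,"claw":1},{"tx":0,"ty":0,"tz":0,"spin":0,"claw":1}]'
python3 - <<'E'
from h import *
o=env.get_obs();print(o['tool_pos'],o['tool_rot'],o['force'])
i=cams.camera_info("wrist");im=cams.read_camera("wrist");np.savez("w5.npz",**i)
cv2.imwrite("pics/w5.png",im[:,:,::-1]); cv2.imwrite("pics/w5v.png",cv2.resize(im[140:290,120:400,::-1],None,fx=2.8,fy=2.8,interpolation=cv2.INTER_CUBIC))
E
```

```text
time_s: 11.68
tool_pos: [0.4919, 0.0203, 0.2822]
tool_rot: [180.0, -0.0, -6.6]
force: [0.4, 0.6, -4.5]
grip_width: 0.0158
grasp_force: 35.0
time_s: 12.3
tool_pos: [0.4945, 0.0412, 0.2822]
tool_rot: [180.0, 0.0, -6.7]
force: [0.2, -0.5, -5.5]
grip_width: 0.0156
grasp_force: 35.0
[0.4944769  0.0411749  0.28219796] [ 1.79975116e+02  1.61175529e-03 -6.67880614e+00] [ 0.2279241  -0.5445711  -5.51742095]
```

View pics/w5v.png

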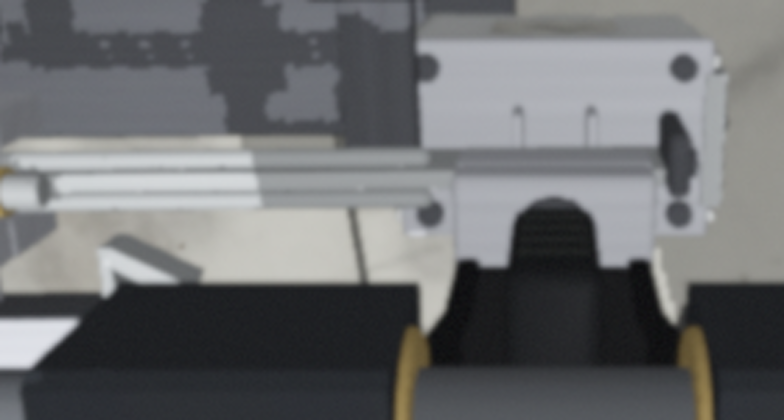

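The view shows the shoe between the bulb start at (274,204) and the stop at (357,195), and the plunger tip at about (138,207). I'll check alignment and start lowering in guarded steps.

```bash
python3 - <<'E'
from h import *
np.set_printoptions(precision=4,suppress=True)
i=dict(np.load("w5.npz"))
p,q,t=[ray(i,*c) for c in[(273.6,203.9,.205),(155.7,204.3,.205),(138,207,.212)]]
d=q-p;a=np.arctan2(d[0],d[1]);D=np.array([np.sin(a),np.cos(a),0]);print(p,q,np.degrees(a),p-.03*D,'tip along from tcp',(t-[.4945,.0412,.212])@D)
E
python3 -m pendant '[{"tx":0,"ty":0,"tz":0.1,"spin":0,"claw":1},{"tx":0,"ty":0,"tz":0.1,"spin":0,"claw":1},{"tx":0,"ty":0,"tz":0.06,"spin":0,"claw":1},{"tx":0,"ty":0,"tz":0,"spin":0,"claw":1}]'
```

```text
[0.4975 0.0726 0.205 ] [0.507  0.1564 0.205 ] 6.507187250876543 [0.4941 0.0428 0.205 ] tip along from tcp 0.12514815787470143
time_s: 12.85
tool_pos: [0.4942, 0.0417, 0.2688]
tool_rot: [180.0, 0.0, -6.6]
force: [0.4, 1.3, -5.3]
grip_width: 0.016
grasp_force: 35.0
```

```bash
python3 -m pendant '[{"tx":0,"ty":0,"tz":0.06,"spin":0,"claw":1},{"tx":0,"ty":0,"tz":0.06,"spin":0,"claw":1},{"tx":0,"ty":0,"tz":0.0,"spin":0,"claw":1}]'
python3 -m pendant '[{"tx":0,"ty":0,"tz":0.06,"spin":0,"claw":1},{"tx":0,"ty":0,"tz":0.06,"spin":0,"claw":1},{"tx":0,"ty":0,"tz":0.04,"spin":0,"claw":1},{"tx":0,"ty":0,"tz":0,"spin":0,"claw":1}]'
```

```text
time_s: 13.22
tool_pos: [0.4942, 0.0417, 0.2629]
tool_rot: [180.0, 0.0, -6.6]
force: [0.5, -0.1, -4.9]
grip_width: 0.0156
grasp_force: 35.0
time_s: 13.72
tool_pos: [0.4943, 0.0417, 0.255]
tool_rot: [180.0, 0.0, -6.6]
force: [-0.5, -0.1, -4.8]
grip_width: 0.0155
grasp_force: 35.0
```

```bash
python3 -m pendant '[{"tx":0,"ty":0,"tz":0.03,"spin":0,"claw":1},{"tx":0,"ty":0,"tz":0.02,"spin":0,"claw":1},{"tx":0,"ty":0,"tz":0,"spin":0,"claw":1}]'
python3 -m pendant '[{"tx":0,"ty":0,"tz":0.01,"spin":0,"claw":1},{"tx":0,"ty":0,"tz":0,"spin":0,"claw":1}]'
```

```text
time_s: 14.1
tool_pos: [0.4944, 0.0417, 0.2527]
tool_rot: [180.0, 0.0, -6.6]
force: [0.8, -0.1, -4.2]
grip_width: 0.0158
grasp_force: 35.0
time_s: 14.35
tool_pos: [0.4944, 0.0418, 0.2522]
tool_rot: [180.0, 0.0, -6.6]
force: [-1.6, 0.7, -5.3]
grip_width: 0.0153
grasp_force: 35.0
```

```bash
python3 -m pendant '[{"tx":0,"ty":0,"tz":0.01,"spin":0,"claw":1},{"tx":0,"ty":0,"tz":0,"spin":0,"claw":1}]'
python3 -m pendant '[{"tx":0,"ty":0,"tz":0.006,"spin":0,"claw":1},{"tx":0,"ty":0,"tz":0,"spin":0,"claw":1}]'
```

```text
time_s: 14.6
tool_pos: [0.4945, 0.0418, 0.2518]
tool_rot: [180.0, -0.0, -6.6]
force: [1.1, -0.3, -3.7]
grip_width: 0.016
grasp_force: 35.0
time_s: 14.85
tool_pos: [0.4946, 0.0417, 0.2518]
tool_rot: [180.0, -0.0, -6.6]
force: [-0.1, -1.0, -1.4]
grip_width: 0.0157
grasp_force: 35.0
```

Seated at z=0.2518. Taking most of the weight off and entering the bulb slowly.

```bash
python3 -m pendant '[{"tx":0,"ty":0,"tz":-0.012,"spin":0,"claw":1},{"tx":0,"ty":-0.08,"tz":0,"spin":0,"claw":1},{"tx":0,"ty":-0.06,"tz":0,"spin":0,"claw":1},{"tx":0,"ty":-0.04,"tz":0,"spin":0,"claw":1}]'
python3 -m pendant '[{"tx":0,"ty":-0.04,"tz":0,"spin":0,"claw":1},{"tx":0,"ty":-0.05,"tz":0,"spin":0,"claw":1},{"tx":0,"ty":-0.06,"tz":0,"spin":0,"claw":1}]'
```

```text
time_s: 15.35
tool_pos: [0.4954, 0.0512, 0.2519]
tool_rot: [-180.0, 0.0, -6.6]
force: [-1.5, -0.2, -4.6]
grip_width: 0.0158
grasp_force: 35.0
time_s: 15.72
tool_pos: [0.4964, 0.0583, 0.252]
tool_rot: [180.0, 0.0, -6.6]
force: [-0.1, -0.1, -4.9]
grip_width: 0.0157
grasp_force: 35.0
```

```bash
python3 -m pendant '[{"tx":0,"ty":-0.12,"tz":0,"spin":0,"claw":1},{"tx":0,"ty":-0.15,"tz":0,"spin":0,"claw":1},{"tx":0,"ty":-0.15,"tz":0,"spin":0,"claw":1},{"tx":0,"ty":-0.15,"tz":0,"spin":0,"claw":1}]'
python3 -m pendant '[{"tx":0,"ty":-0.15,"tz":0,"spin":0,"claw":1},{"tx":0,"ty":-0.15,"tz":0,"spin":0,"claw":1},{"tx":0,"ty":-0.12,"tz":0,"spin":0,"claw":1},{"tx":0,"ty":-0.1,"tz":0,"spin":0,"claw":1},{"tx":0,"ty":0,"tz":0,"spin":0,"claw":1}]'
```

```text
time_s: 16.23
tool_pos: [0.4997, 0.0872, 0.252]
tool_rot: [180.0, -0.0, -6.6]
force: [0.2, 0.1, -4.5]
grip_width: 0.0155
grasp_force: 35.0
time_s: 16.85
tool_pos: [0.5026, 0.1128, 0.252]
tool_rot: [-180.0, 0.0, -6.6]
force: [-0.2, -0.2, -4.4]
grip_width: 0.0155
grasp_force: 35.0
```

```bash
python3 -m pendant '[{"tx":0,"ty":-0.06,"tz":0,"spin":0,"claw":1},{"tx":0,"ty":-0.06,"tz":0,"spin":0,"claw":1},{"tx":0,"ty":-0.06,"tz":0,"spin":0,"claw":1},{"tx":0,"ty":-0.06,"tz":0,"spin":0,"claw":1}]'
python3 -m pendant '[{"tx":0,"ty":-0.04,"tz":0,"spin":0,"claw":1},{"tx":0,"ty":-0.04,"tz":0,"spin":0,"claw":1},{"tx":0,"ty":-0.04,"tz":0,"spin":0,"claw":1},{"tx":0,"ty":-0.04,"tz":0,"spin":0,"claw":1}]'
python3 -m pendant '[{"tx":0,"ty":-0.03,"tz":0,"spin":0,"claw":1},{"tx":0,"ty":-0.03,"tz":0,"spin":0,"claw":1},{"tx":0,"ty":-0.03,"tz":0,"spin":0,"claw":1}]'
```

```text
time_s: 17.35
tool_pos: [0.5041, 0.1244, 0.252]
tool_rot: [180.0, 0.0, -6.6]
force: [0.6, 0.2, -4.6]
grip_width: 0.016
grasp_force: 35.0
time_s: 17.85
tool_pos: [0.5051, 0.1321, 0.252]
tool_rot: [180.0, -0.0, -6.6]
force: [0.6, -1.8, -5.3]
grip_width: 0.0152
grasp_force: 35.0
time_s: 18.23
tool_pos: [0.506, 0.1358, 0.2521]
tool_rot: [179.9, -0.1, -6.7]
force: [2.7, -2.7, -5.2]
grip_width: 0.0159
grasp_force: 35.0
```

Force is rising (plunger and latch contact). Continuing in 1 mm steps.

```bash
python3 -m pendant '[{"tx":0,"ty":-0.02,"tz":0,"spin":0,"claw":1},{"tx":0,"ty":-0.02,"tz":0,"spin":0,"claw":1}]'
python3 -m pendant '[{"tx":0,"ty":-0.02,"tz":0,"spin":0,"claw":1},{"tx":0,"ty":0,"tz":0,"spin":0,"claw":1}]'
```

```text
time_s: 18.48
tool_pos: [0.506, 0.1383, 0.2521]
tool_rot: [180.0, -0.0, -6.7]
force: [1.5, -2.5, -4.3]
grip_width: 0.0157
grasp_force: 35.0
time_s: 18.73
tool_pos: [0.506, 0.1396, 0.2521]
tool_rot: [180.0, -0.0, -6.6]
force: [2.7, -2.9, -4.7]
grip_width: 0.0158
grasp_force: 35.0
```

```bash
python3 -m pendant '[{"tx":0,"ty":-0.02,"tz":0,"spin":0,"claw":1},{"tx":0,"ty":0,"tz":0,"spin":0,"claw":1}]'
python3 -m pendant '[{"tx":0,"ty":-0.02,"tz":0,"spin":0,"claw":1},{"tx":0,"ty":0,"tz":0,"spin":0,"claw":1}]'
python3 -m pendant '[{"tx":0,"ty":-0.02,"tz":0,"spin":0,"claw":1},{"tx":0,"ty":0,"tz":0,"spin":0,"claw":1}]'
```

```text
time_s: 18.98
tool_pos: [0.506, 0.1406, 0.252]
tool_rot: [180.0, -0.0, -6.6]
force: [2.1, -3.3, -4.3]
grip_width: 0.0157
grasp_force: 35.0
time_s: 19.23
tool_pos: [0.5061, 0.1417, 0.252]
tool_rot: [180.0, -0.0, -6.6]
force: [3.1, -2.9, -4.3]
grip_width: 0.0156
grasp_force: 35.0
time_s: 19.48
tool_pos: [0.5063, 0.1431, 0.2521]
tool_rot: [-180.0, -0.0, -6.6]
force: [3.4, -1.9, -4.3]
grip_width: 0.0157
grasp_force: 35.0
```

```bash
python3 -m pendant '[{"tx":0,"ty":-0.02,"tz":0,"spin":0,"claw":1},{"tx":0,"ty":0,"tz":0,"spin":0,"claw":1}]'
python3 -m pendant '[{"tx":0,"ty":-0.02,"tz":0,"spin":0,"claw":1},{"tx":0,"ty":0,"tz":0,"spin":0,"claw":1}]'
python3 -m pendant '[{"tx":0,"ty":-0.02,"tz":0,"spin":0,"claw":1},{"tx":0,"ty":0,"tz":0,"spin":0,"claw":1}]'
```

```text
time_s: 19.73
tool_pos: [0.5063, 0.1444, 0.2521]
tool_rot: [-179.9, -0.0, -6.6]
force: [3.2, -1.6, -5.4]
grip_width: 0.0156
grasp_force: 35.0
time_s: 19.98
tool_pos: [0.5065, 0.1451, 0.2521]
tool_rot: [-180.0, -0.0, -6.6]
force: [3.9, -1.4, -4.7]
grip_width: 0.0158
grasp_force: 35.0
time_s: 20.23
tool_pos: [0.5065, 0.1457, 0.252]
tool_rot: [-180.0, 0.0, -6.6]
force: [2.9, -1.0, -5.1]
grip_width: 0.0155
grasp_force: 35.0
```

```bash
python3 -m pendant '[{"tx":0,"ty":-0.02,"tz":0,"spin":0,"claw":1},{"tx":0,"ty":0,"tz":0,"spin":0,"claw":1}]'
python3 -m pendant '[{"tx":0,"ty":-0.02,"tz":0,"spin":0,"claw":1},{"tx":0,"ty":0,"tz":0,"spin":0,"claw":1}]'
python3 -m pendant '[{"tx":0,"ty":-0.02,"tz":0,"spin":0,"claw":1},{"tx":0,"ty":0,"tz":0,"spin":0,"claw":1}]'
```

```text
time_s: 20.48
tool_pos: [0.5066, 0.1462, 0.252]
tool_rot: [180.0, 0.0, -6.6]
force: [3.1, -2.2, -4.3]
grip_width: 0.0155
grasp_force: 35.0
time_s: 20.72
tool_pos: [0.5068, 0.1469, 0.252]
tool_rot: [179.9, 0.0, -6.7]
force: [2.6, -3.0, -3.2]
grip_width: 0.0159
grasp_force: 35.0
time_s: 20.98
tool_pos: [0.5069, 0.1488, 0.252]
tool_rot: [-180.0, -0.0, -6.6]
force: [3.4, -3.1, -4.2]
grip_width: 0.0159
grasp_force: 35.0
```

```bash
python3 -m pendant '[{"tx":0,"ty":-0.02,"tz":0,"spin":0,"claw":1},{"tx":0,"ty":0,"tz":0,"spin":0,"claw":1}]'
python3 -m pendant '[{"tx":0,"ty":-0.02,"tz":0,"spin":0,"claw":1},{"tx":0,"ty":0,"tz":0,"spin":0,"claw":1}]'
```

```text
time_s: 21.22
tool_pos: [0.5069, 0.1506, 0.2519]
tool_rot: [-179.9, 0.0, -6.6]
force: [3.1, -1.5, -4.4]
grip_width: 0.0159
grasp_force: 35.0
time_s: 21.48
tool_pos: [0.5069, 0.1507, 0.252]
tool_rot: [-180.0, 0.0, -6.6]
force: [2.6, -2.2, -3.9]
grip_width: 0.0156
grasp_force: 35.0
```

```bash
python3 -m pendant '[{"tx":0.016,"ty":0,"tz":0,"spin":0,"claw":1},{"tx":0,"ty":0,"tz":0,"spin":0,"claw":1}]'
python3 -m pendant '[{"tx":0.0,"ty":-0.02,"tz":0,"spin":0,"claw":1},{"tx":0,"ty":0,"tz":0,"spin":0,"claw":1}]'
python3 -c "
from h import *
im=cams.read_camera('scene');cv2.imwrite('pics/s6.png',im[:,:,::-1])
a=cv2.imread('pics/s6.png');o=a[195:315,180:330]
cv2.imwrite('pics/s6v.png',cv2.resize(o,None,fx=4,fy=4,interpolation=cv2.INTER_CUBIC))"
```

```text
time_s: 21.72
tool_pos: [0.5073, 0.1507, 0.2519]
tool_rot: [180.0, 0.1, -6.6]
force: [-0.4, -1.9, -3.2]
grip_width: 0.0153
grasp_force: 35.0
time_s: 21.98
tool_pos: [0.5075, 0.151, 0.2519]
tool_rot: [179.9, 0.1, -6.6]
force: [-0.9, -3.4, -2.6]
grip_width: 0.0156
grasp_force: 35.0
```

```bash
python3 -m pendant '[{"tx":0,"ty":-0.02,"tz":-0.006,"spin":0,"claw":1},{"tx":0,"ty":0,"tz":0,"spin":0,"claw":1}]'
python3 -m pendant '[{"tx":0.0,"ty":-0.02,"tz":0,"spin":0,"claw":1},{"tx":0,"ty":0,"tz":0,"spin":0,"claw":1}]'
python3 -m pendant '[{"tx":0.0,"ty":-0.02,"tz":0,"spin":0,"claw":1},{"tx":0,"ty":0,"tz":0,"spin":0,"claw":1}]'
```

```text
time_s: 22.28
tool_pos: [0.5077, 0.1518, 0.252]
tool_rot: [179.9, 0.1, -6.6]
force: [-2.7, -4.1, -3.6]
grip_width: 0.0157
grasp_force: 35.0
time_s: 22.52
tool_pos: [0.5079, 0.1529, 0.252]
tool_rot: [179.9, 0.1, -6.6]
force: [-1.9, -4.8, -2.6]
grip_width: 0.0156
grasp_force: 35.0
time_s: 22.78
tool_pos: [0.5079, 0.1535, 0.252]
tool_rot: [179.9, 0.1, -6.7]
force: [-2.8, -5.1, -4.0]
grip_width: 0.0157
grasp_force: 35.0
```

```bash
python3 -m pendant '[{"tx":0,"ty":-0.02,"tz":0,"spin":0,"claw":1},{"tx":0,"ty":0,"tz":0,"spin":0,"claw":1}]'
python3 -m pendant '[{"tx":0.0,"ty":-0.02,"tz":0,"spin":0,"claw":1},{"tx":0,"ty":0,"tz":0,"spin":0,"claw":1}]'
```

```text
time_s: 23.02
tool_pos: [0.508, 0.1537, 0.2521]
tool_rot: [179.8, 0.1, -6.7]
force: [-2.0, -5.5, -2.7]
grip_width: 0.0157
grasp_force: 35.1
time_s: 23.28
tool_pos: [0.5081, 0.1539, 0.2521]
tool_rot: [179.8, 0.1, -6.7]
force: [-2.9, -8.3, -1.3]
grip_width: 0.0154
grasp_force: 35.1
```

```bash
python3 -m pendant '[{"tx":0,"ty":-0.02,"tz":-0.006,"spin":0,"claw":1},{"tx":0,"ty":0,"tz":0,"spin":0,"claw":1}]'
python3 -m pendant '[{"tx":0.0,"ty":-0.02,"tz":0,"spin":0,"claw":1},{"tx":0,"ty":0,"tz":0,"spin":0,"claw":1}]'
```

```text
time_s: 23.52
tool_pos: [0.5081, 0.154, 0.2522]
tool_rot: [179.7, 0.1, -6.8]
force: [-3.7, -9.0, -1.9]
grip_width: 0.0159
grasp_force: 35.1
time_s: 23.78
tool_pos: [0.5083, 0.1543, 0.2523]
tool_rot: [179.6, 0.1, -6.8]
force: [-4.0, -10.4, -0.9]
grip_width: 0.0155
grasp_force: 35.2
```

```bash
python3 - <<'E'
from h import *
i=cams.camera_info("wrist");w=cams.read_camera("wrist")[:,:,::-1];np.savez("w7.npz",**i)
s=cams.read_camera("scene")[:,:,::-1]; d=cams.read_camera("side")[:,:,::-1]
cv2.imwrite("pics/w7.png",w)
f=lambda c,z:cv2.resize(np.ascontiguousarray(c),z,interpolation=cv2.INTER_CUBIC)
o=np.zeros((600,800,3),np.uint8)
o[:300]=f(w[150:270,120:440],(800,300))
o[305:600,:395]=f(s[210:302,190:313],(395,295))
u,v=proj(cams.camera_info("side"),[.51,.17,.21])[0];u,v=int(u),int(v);print(u,v,proj(cams.camera_info("scene"),[.51,.17,.21]))
o[305:600,400:795]=f(d[v-37:v+37,u-50:u+49],(395,295))
cv2.imwrite("pics/c7.png",o)
E
```

```text
304 229 [[248.66108025 259.06957042]]
```

View pics/c7.png

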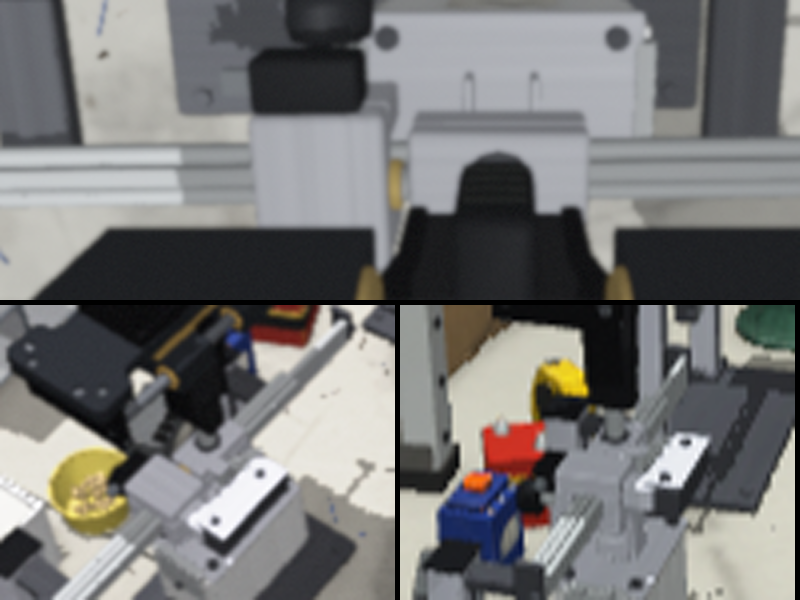

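The shoe is about 5 mm from the head's face, so the plunger is essentially fully in, which matches the steep rise in force. I'll ease back and feel whether the latch holds.

```bash
python3 -m pendant '[{"tx":0,"ty":0.04,"tz":0,"spin":0,"claw":1},{"tx":0,"ty":0,"tz":0,"spin":0,"claw":1}]'
python3 -m pendant '[{"tx":0.0,"ty":0.04,"tz":0,"spin":0,"claw":1},{"tx":0,"ty":0,"tz":0,"spin":0,"claw":1}]'
python3 -m pendant '[{"tx":0.0,"ty":0.03,"tz":0,"spin":0,"claw":1},{"tx":0,"ty":0,"tz":0,"spin":0,"claw":1}]'
```

```text
time_s: 24.18
tool_pos: [0.5081, 0.1539, 0.2522]
tool_rot: [179.8, 0.1, -6.7]
force: [-2.3, -8.6, -3.3]
grip_width: 0.0152
grasp_force: 35.1
time_s: 24.42
tool_pos: [0.5079, 0.1534, 0.2521]
tool_rot: [179.9, 0.1, -6.7]
force: [-1.7, -5.0, -4.2]
grip_width: 0.0156
grasp_force: 35.0
time_s: 24.68
tool_pos: [0.5078, 0.1524, 0.2521]
tool_rot: [180.0, 0.1, -6.7]
force: [-1.4, -5.1, -6.2]
grip_width: 0.0155
grasp_force: 35.0
```

```bash
python3 -m pendant '[{"tx":0,"ty":0.03,"tz":0,"spin":0,"claw":1},{"tx":0,"ty":0,"tz":0,"spin":0,"claw":1}]'
python3 -m pendant '[{"tx":0.0,"ty":0.03,"tz":0,"spin":0,"claw":1},{"tx":0,"ty":0,"tz":0,"spin":0,"claw":1}]'
python3 -m pendant '[{"tx":0.0,"ty":0.02,"tz":0,"spin":0,"claw":1},{"tx":0,"ty":0,"tz":0,"spin":0,"claw":1}]'
```

```text
time_s: 24.92
tool_pos: [0.5078, 0.1514, 0.2522]
tool_rot: [180.0, 0.0, -6.6]
force: [-1.5, -4.8, -6.7]
grip_width: 0.0157
grasp_force: 35.0
time_s: 25.18
tool_pos: [0.5078, 0.1509, 0.2526]
tool_rot: [-179.9, -0.0, -6.6]
force: [-2.1, -0.9, -7.6]
grip_width: 0.0156
grasp_force: 35.0
time_s: 25.42
tool_pos: [0.5077, 0.1504, 0.2527]
tool_rot: [-179.9, -0.0, -6.6]
force: [-0.9, 1.0, -7.9]
grip_width: 0.0156
grasp_force: 35.0
```

```bash
python3 -m pendant '[{"tx":0,"ty":0.02,"tz":0.012,"spin":0,"claw":1},{"tx":0,"ty":0,"tz":0,"spin":0,"claw":1}]'
python3 -m pendant '[{"tx":0.0,"ty":0.02,"tz":0.006,"spin":0,"claw":1},{"tx":0,"ty":0,"tz":0,"spin":0,"claw":1}]'
```

```text
time_s: 25.68
tool_pos: [0.5077, 0.1499, 0.2526]
tool_rot: [-179.8, -0.0, -6.6]
force: [-0.7, 4.6, -6.8]
grip_width: 0.0156
grasp_force: 35.0
time_s: 25.92
tool_pos: [0.5077, 0.1496, 0.2525]
tool_rot: [-179.8, -0.1, -6.5]
force: [-0.7, 6.4, -5.7]
grip_width: 0.0152
grasp_force: 35.1
```

The latch holds: 6 N of backward pull gave almost no movement. I'll relieve the load, lower onto the rail, release and retreat upward.

```bash
python3 -m pendant '[{"tx":0,"ty":-0.04,"tz":0.008,"spin":0,"claw":1},{"tx":0,"ty":0,"tz":0.006,"spin":0,"claw":1},{"tx":0,"ty":0,"tz":0,"spin":0,"claw":1}]'
python3 -m pendant '[{"tx":0,"ty":0,"tz":0.006,"spin":0,"claw":1},{"tx":0,"ty":0,"tz":0,"spin":0,"claw":1}]' 10
```

```text
time_s: 26.3
tool_pos: [0.5082, 0.1498, 0.2519]
tool_rot: [-179.9, -0.1, -6.6]
force: [-1.0, 4.9, -0.2]
grip_width: 0.0157
grasp_force: 35.1
time_s: 26.55
tool_pos: [0.5084, 0.1495, 0.2519]
tool_rot: [-179.9, -0.1, -6.6]
force: [-0.9, 4.9, 3.5]
grip_width: 0.0161
grasp_force: 10.0
```

```bash
python3 -m pendant '[{"tx":0,"ty":-0.03,"tz":-0.006,"spin":0,"claw":1},{"tx":0,"ty":0,"tz":0,"spin":0,"claw":1}]' 10
python3 -m pendant '[{"tx":0,"ty":0,"tz":0,"spin":0,"claw":0.75},{"tx":0,"ty":0,"tz":0,"spin":0,"claw":0.6},{"tx":0,"ty":0,"tz":0,"spin":0,"claw":0.5},{"tx":0,"ty":0,"tz":0,"spin":0,"claw":0.5},{"tx":0,"ty":0,"tz":0,"spin":0,"claw":0.5}]'
```

```text
time_s: 26.8
tool_pos: [0.5086, 0.1498, 0.2518]
tool_rot: [180.0, -0.1, -6.7]
force: [-1.2, 1.9, 5.2]
grip_width: 0.016
grasp_force: 10.0
time_s: 27.42
tool_pos: [0.5079, 0.1503, 0.2509]
tool_rot: [180.0, 0.0, -6.6]
force: [-0.4, -0.4, 0.0]
grip_width: 0.0428
grasp_force: 0.0
```

Released; rising straight up, then checking with crops compared numerically.

```bash
python3 -m pendant '[{"tx":0,"ty":0,"tz":-0.2,"spin":0,"claw":0.5},{"tx":0,"ty":0,"tz":-0.5,"spin":0,"claw":0.5},{"tx":0,"ty":0,"tz":-0.8,"spin":0,"claw":0.5},{"tx":0,"ty":0,"tz":-0.8,"spin":0,"claw":0.5},{"tx":0,"ty":0,"tz":-0.6,"spin":0,"claw":0.5},{"tx":0,"ty":0,"tz":0,"spin":0,"claw":0.5},{"tx":0,"ty":0,"tz":0,"spin":0,"claw":0.5}]'
python3 - <<'E'
from h import *
# grip pose now: dark blob near its expected place in the wrist view
o=env.get_obs();i=cams.camera_info("wrist");w=cams.read_camera("wrist");cv2.imwrite("pics/w8.png",w[:,:,::-1])
u,v=proj(i,[.508,.150,.273])[0];print(u,v)
g=w.max(2);r=g[int(v)-25:int(v)+15,int(u)-35:int(u)+35]
n,l,st,c=cv2.connectedComponentsWithStats((r<60).astype(np.uint8))
for k in range(1,n):
    if st[k,4]>80: 
        x=c[k]+[int(u)-35,int(v)-25];print(st[k],x,ray(i,x[0],v,.27))
E
```

```text
time_s: 28.3
tool_pos: [0.5078, 0.1504, 0.3957]
tool_rot: [180.0, 0.0, -6.6]
force: [-0.2, 0.2, -1.0]
grip_width: 0.0436
grasp_force: 0.0
317.979155486796 187.12274980885093
[ 28   4  17  36 564] [317.64539007 183.28546099] [0.50728765 0.15035793 0.27      ]
```

```bash
python3 -c "
from cell import env
print(env.sign_off())"
```

```text
the job is handed in; nothing more can be done
None
```

The hanger with the LED driver is docked on the left-hand rail: the latch held against about 6 N of backward pull before release. The hanger stayed in place after I let go, and I handed the job in at about 28 s.

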